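# Pack the last capacitor and stack the parts cases

## Robot

A 6-joint arm with a two-finger parallel gripper is mounted at the origin on the work surface. World frame = base frame: x ahead of the robot, y to its left, z up, the work surface at z = 0. Lengths are in m, angles in rad, forces in N, time in s.
With the tool pointing down it reaches from about 0.275 to 0.85 m from the base axis. Payload 19 kg.
Tool frame: the origin (TCP) lies at the very end of the fingers, on their centre line; the grasp point (between the pads) lies 19 mm behind it; z points along the fingers, y is the line along which they close (so a half turn about z gives the same grasp; the last joint's range is limited). The gripper opens to 85 mm and grips with 20 to 120 N. Pads are 22 mm wide; open, the fingers measure 114 mm over their backs; the gripper's body (76 mm by 85 mm) begins 54 mm behind the grasp point. The pads swing forward as they close: fully open they stand 13 mm farther back than shut.
Start: joints at [-1.239, 0.15, 1.437, -0, 1.554, -0.134], TCP at [0.258, -0.514, 0.208] pointing down, gripper open.
Joint ranges: [-2.8, 2.8], [-0.68, 2.1], [0.12, 2.68], [-1.39, 4.53], [0.16, 2.79], [-2.81, 2.81]. Speed limits (rad/s): [1.89, 1.89, 2.22, 3.01, 3.01, 3.01].

## Interface

Orientations are given as a rotation vector (axis times angle).
In Python, from cell import telemetry, grab_frame, get_calibration, ctrl gives the robot as it stands. The module is installed in compiled form; this text tells all that it offers.
- The arm moves only by the tool send_rows, never from a script. Its argument "steps" is a list that holds one entry, the list of rows, each a list of 6 numbers: the shift along the tool's x, y, z in units of 30 mm (1.0 is 30 mm), then the turn, a rotation vector about the tool's x, y, z in units of 0.08 rad (1.0 is 0.08 rad). A call has 1 to 5 rows; each row shifts and turns the commanded pose from where the row before left it, along the tool's axes as they then stand; what a row does not reach is not made up. A row lasts 1/12 s, in which the tool goes at most 41.7 mm and 7.16 degrees, less where a joint would pass 70% of its speed; a pose out of reach is approached as far as the arm can. A call with a number of a shift or a turn outside -1 to 1 is refused whole. A call with a gripper value outside its range is refused whole. "hand" is the opening, from 0 (shut) to 1 (fully open), set as the call begins (left out, the last holds). The fingers move at their own pace and stop on an object; the grip force is fixed at half the most. Time passes only in rows, so rows that do not move let the fingers close. It gives the time, the measured TCP pose, the force, the opening and the grip force at its end, in the units of the state.
- telemetry.get_obs(): the state, without advancing time (a new reading comes with each control period).
- grab_frame(name): name is "side" or "top" or "wrist"; returns the picture (400x640x3 uint8, blue, green, red); there is no depth.
- get_calibration(name): a dict with "intrinsics" (3x3 intrinsics, pixels), "dist_coeffs" ([k1, k2, p1, p2, k3] as OpenCV has them; the pictures are not rectified), "world_to_cam" (4x4, takes a point from world to camera coordinates); the wrist camera has in their place "mount" (4x4, takes a point from camera to tool coordinates, whose origin is the TCP and whose axes are the flange's). Camera axes: x right, y down, z forward; pixel columns grow to the right and rows downward; lengths in m; the calibration is good to about 2 mm. A picture is of the moment at which its call begins: read the wrist's pose just before it. get_calibration takes no time and is no camera call.
- ctrl.hand_in(): hands the job in; it is judged then, once.
The state is a dict: "clock": time; "joint_pos": joint angles; "dq": joint speeds; "effort": joint torques, N m; "ee_pos": TCP position; "eef_rot": TCP orientation; "wrist_force": force on the tool from outside, world axes, zero at the start; "torque": the same for the moment, N m; "grip_width": finger opening in m; "grasp_force": force on a finger pad.
Only numpy, scipy, OpenCV 4.12 (cv2) and the standard library are available. Lean on these libraries where they do the work, as an engineer would, in place of code of your own. Each camera call takes 0.05 s, during which the arm holds its last target. There are 200 camera calls.

## Task

Take the blue capacitor can that stands on the bench and drop it, upright, into the empty pocket of the wooden tray. Then close the tray with the red-lidded parts case and put the white-lidded case on top of that, making one square column: long sides along the tray's, edges flush all round, each case set down (not dropped) and let go before the next. Leave the yellow-lidded case and the screwdriver where they are.

Things in the scene. Friction and masses are not known exactly. Their poses are not given: they have to be found in the camera images.
- tray: loose open-topped light wooden tray, 156 mm (its x) by 56 mm (its y) by 70 mm high, 0.9 kg, standing on the bench; three 44 mm square pockets in a row along x, 50 mm apart, walls 6 mm, pocket floors 6 mm above the underside; the middle and the -x pockets already hold blue cans, whose tops lie 4 mm below the rim; origin at the centre of its underside, z up
- pocket (a point): centre of the mouth of the tray's empty pocket, at rim height (50 mm along the tray's +x from its centre, 70 mm above its underside)
- can: blue capacitor can with a white band, an upright cylinder 36 mm in diameter and 60 mm tall, 90 g, loose on the bench; origin at the centre of its underside, z up; once in a pocket its top is 4 mm below the rim
- red_case: closed flat-topped parts case, a plain block 156 mm (its x) by 56 mm (its y) by 44 mm high, clear body over mixed parts and a red lid, about 0.4 kg; origin at the centre of its underside, z up
- white_case: closed flat-topped parts case, a plain block 156 mm (its x) by 56 mm (its y) by 44 mm high, clear body over mixed parts and a white lid, about 0.4 kg; origin at the centre of its underside, z up
- yellow_case: closed flat-topped parts case, a plain block 156 mm (its x) by 56 mm (its y) by 44 mm high, clear body over mixed parts and a yellow lid, about 0.4 kg; origin at the centre of its underside, z up; to be left alone
- driver: red-handled screwdriver 190 mm long, under 35 mm high, lying crosswise beyond the tray; leave alone
Mind the look-alikes: they are no part of the job. What is shaped like the red_case but green, pink or turquoise is not meant.

How it is judged:
On the way, in this order (a step that is already met when the one before it is completed fails the run):
1. the blue can stands in the tray's empty pocket, let go (horizontal distance between can and pocket below 0.012 m and z of can in the frame of tray below 0.012 m and angle between can's own z axis and vertical below 0.2 rad and contact force between the fingers and can below 0.5 N), for 0.2 s.
2. the red-lidded case lies squarely on the tray, let go (horizontal distance between can and pocket below 0.012 m and z of can in the frame of tray below 0.012 m and angle between can's own z axis and vertical below 0.2 rad and x of red_case in the frame of tray between -0.008 and 0.008 m and y of red_case in the frame of tray between -0.008 and 0.008 m and z of red_case in the frame of tray between 0.066 and 0.074 m and angle between the x axis of red_case and the x axis of tray, either way round below 0.12 rad and angle between red_case's own z axis and vertical below 0.08 rad and contact force between the fingers and red_case below 0.5 N and linear speed of red_case below 0.02 m/s), for 0.2 s.
At the end, for the whole second after the job is handed in: Tray upright on the bench, can upright on the floor of its once empty pocket; red case flat on the tray, white case flat on the red: each within 8 mm of centred on what is below it in both directions, within 0.12 rad of its direction (either way round), all at rest (horizontal distance between can and pocket below 0.012 m and z of can in the frame of tray below 0.012 m and angle between can's own z axis and vertical below 0.2 rad and x of red_case in the frame of tray between -0.008 and 0.008 m and y of red_case in the frame of tray between -0.008 and 0.008 m and z of red_case in the frame of tray between 0.066 and 0.074 m and angle between the x axis of red_case and the x axis of tray, either way round below 0.12 rad and angle between each of red_case, white_case's own z axis and vertical below 0.08 rad and x of white_case in the frame of red_case between -0.008 and 0.008 m and y of white_case in the frame of red_case between -0.008 and 0.008 m and z of white_case in the frame of red_case between 0.04 and 0.048 m and angle between the x axis of white_case and the x axis of red_case, either way round below 0.12 rad and angle between tray's own z axis and vertical below 0.05 rad and height (world z) of tray below 0.005 m and linear speed of each of red_case, white_case, tray below 0.02 m/s); the robot touches nothing.
It fails at once if the yellow-lidded case is moved more than 30 mm (distance of yellow_case from where it was at the start of the episode above 0.03 m).
It fails at once if the screwdriver is moved more than 30 mm (distance of driver from where it was at the start of the episode above 0.03 m).
It fails at once if the red case is dropped (falls free at more than 0.5 m/s, about 13 mm of fall) (linear speed of red_case above 0.5 m/s and contact force between the fingers and red_case below 0.1 N).
It fails at once if the white case is dropped (falls free at more than 0.5 m/s, about 13 mm of fall) (linear speed of white_case above 0.5 m/s and contact force between the fingers and white_case below 0.1 N).
It also fails if it takes over 67 s, if anything falls off the work surface, if the arm or the gripper's body presses on something with over 40 N, if the wrist force passes 120 N, or if a joint passes its speed limit or range.

## Working session

There is one attempt and no reset: what is moved stays moved. The work goes in short steps, Python scripts to look and compute and a tool call to move; the robot and the scene stay as the last step left them, time stands still between calls to the robot, and variables do not carry over. Pictures are saved under pics/ and viewed, at most 10 in all, crops included, and the job is handed in when it is done.

Besides the shell and the picture viewer there is one more tool, called after "Call:" as name([rows], argument=value, ...), one row to a line, values as JSON. send_rows: Moves the arm, as the interface text tells. Its arguments: {"type":"object","properties":{"steps":{"type":"array"},"hand":{"type":"number"}},"required":["steps"]}

```bash
mkdir -p pics
python3 - <<'E'
from cell import telemetry, grab_frame, get_calibration
import cv2,numpy as np
print(telemetry.get_obs())
for n in ("side","top","wrist"):
    print(n,get_calibration(n)); 
for n in ("side","top"): cv2.imwrite(f"pics/{n}0.png",grab_frame(n))
E
```

```text
{'clock': 0.0, 'joint_pos': array([-1.23901918e+00,  1.50968979e-01,  1.43799181e+00, -5.20781963e-06,
        1.55379118e+00, -1.34032153e-01]), 'dq': array([-2.73365524e-03, -3.48756438e-05,  3.07444726e-04, -4.87234527e-04,
        1.34229434e-03, -8.75809743e-05]), 'effort': array([ 5.54413127e-04, -7.13064051e+01, -5.70879686e+01, -2.45494784e-04,
        8.96778947e-03,  1.04229102e-04]), 'ee_pos': array([ 0.25813862, -0.51351125,  0.20790469]), 'eef_rot': array([-3.05564790e+00, -7.24828392e-01,  1.87828613e-04]), 'wrist_force': array([-0.38966753, -0.49506289, -0.01319123]), 'torque': array([-0.04149941,  0.01520389, -0.02471982]), 'grasp_force': 0.0, 'grip_width': 0.08578357454283034}
side {'intrinsics': array([[370.31822004,   0.        , 321.23499503],
       [  0.        , 370.31822004, 202.12075311],
       [  0.        ,   0.        ,   1.        ]]), 'dist_coeffs': array([-0.07295503,  0.        ,  0.        ,  0.        ,  0.        ]), 'world_to_cam': array([[-0.9108002 , -0.41282227, -0.00455678,  0.47293176],
       [-0.24067931,  0.53990833, -0.80658073,  0.115307
[... 569 characters left out ...]
632198,  0.97961255],
       [ 0.        ,  0.        ,  0.        ,  1.        ]])}
wrist {'intrinsics': array([[358.62543518,   0.        , 316.73898602],
       [  0.        , 358.62543518, 196.15311589],
       [  0.        ,   0.        ,   1.        ]]), 'dist_coeffs': array([-0.04792017,  0.        ,  0.        ,  0.        ,  0.        ]), 'mount': array([[ 7.14857142e-04, -9.47529719e-01, -3.19666890e-01,
         8.17633177e-02],
       [ 9.99999592e-01,  8.53729766e-04, -2.94298464e-04,
         2.25379519e-03],
       [ 5.51765681e-04, -3.19666549e-01,  9.47529943e-01,
        -1.65885546e-01],
       [ 0.00000000e+00,  0.00000000e+00,  0.00000000e+00,
         1.00000000e+00]])}
```

View pics/side0.png

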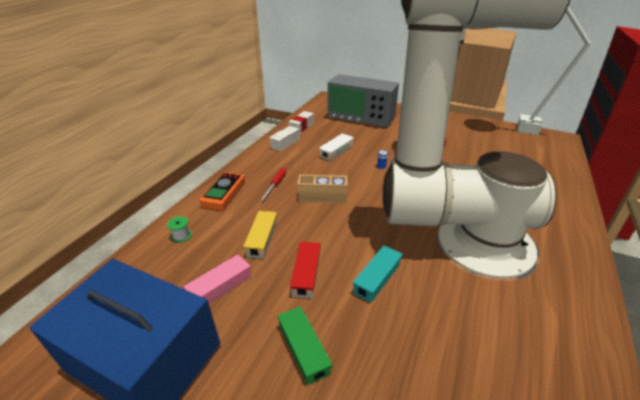

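View pics/top0.png

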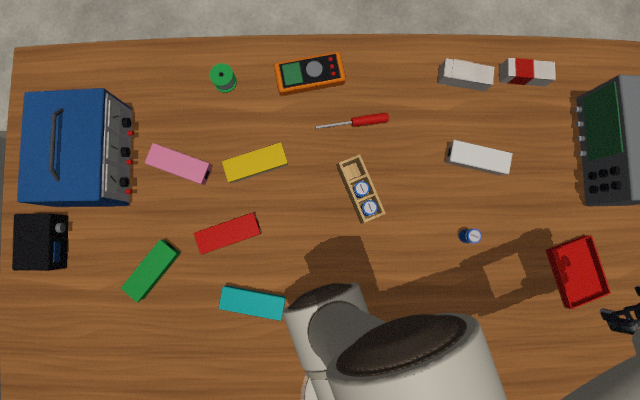

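The side view shows the tray at (323,187), the can at (382,158), the red case at (306,270) and the yellow case at (261,233). In the top view the tray is at (361,189) with its empty pocket at (350,168), the can at (470,236), red at (227,232) and yellow at (254,162).

White candidates in the top view are (480,156), the grey-white box at (467,74) and the white/red box at (527,71). The one at (480,156) fits, because its flat proportions match the red case. Green, pink and turquoise are decoys. I'll confirm this in enlarged crops.

Run:
```python
import cv2
a=cv2.imread("pics/top0.png")[50:262,190:530]; cv2.imwrite("pics/topc.png",cv2.resize(a,None,fx=2.35,fy=2.35,interpolation=cv2.INTER_CUBIC))
a=cv2.imread("pics/side0.png")[125:300,235:400]; cv2.imwrite("pics/sidec.png",cv2.resize(a,None,fx=3.4,fy=3.4,interpolation=cv2.INTER_CUBIC))
```

```text
(no output)
```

View pics/topc.png

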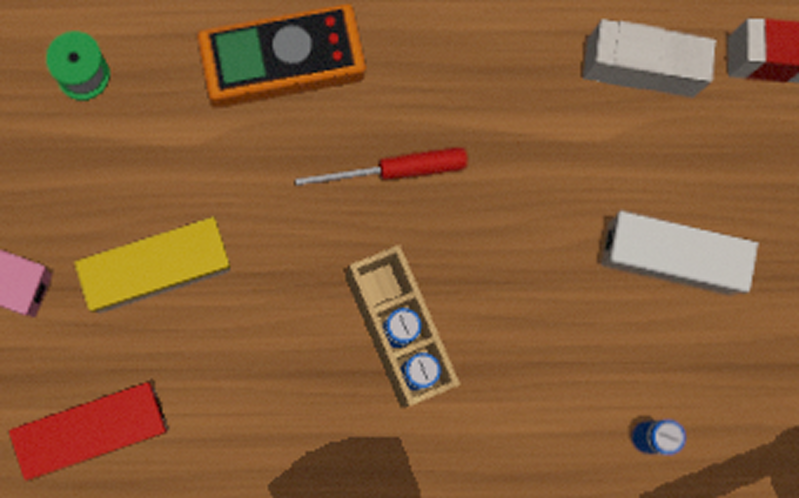

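View pics/sidec.png

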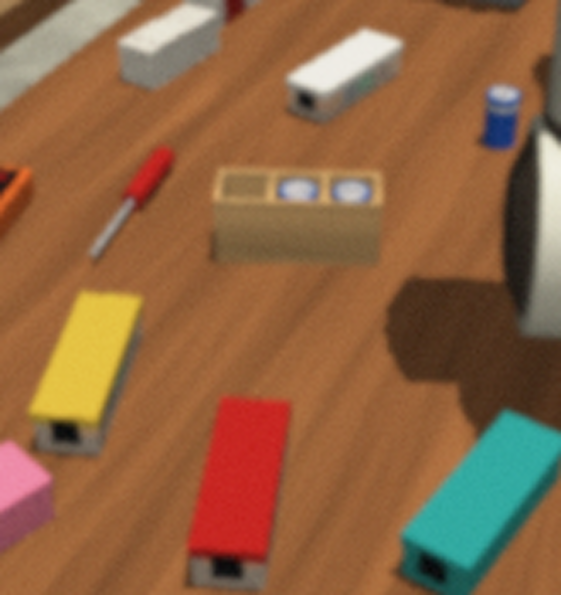

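The crops confirm it. White at crop (683,252) has a clear body with a dark end label, like the red and yellow cases. The box at (650,57) is solid grey and has no lid. Next I triangulate the corners from both views.

```bash
cat > h.py <<'E'
import numpy as np,cv2
from cell import get_calibration,telemetry
from scipy.spatial.transform import Rotation as R
def cam(n,pose=None):
    c=get_calibration(n)
    if n=="wrist":
        T=np.eye(4);T[:3,:3]=R.from_rotvec(pose[3:]).as_matrix();T[:3,3]=pose[:3]
        return c["intrinsics"],c["dist_coeffs"],np.linalg.inv(T@c["mount"])
    return c["intrinsics"],c["dist_coeffs"],c["world_to_cam"]
def ray(c,uv):
    K,d,W=c; p=cv2.undistortPoints(np.array(uv,float).reshape(-1,1,2),K,d).reshape(-1,2)
    D=np.c_[p,np.ones(len(p))]@W[:3,:3]; return -W[:3,:3].T@W[:3,3],D
def onz(c,uv,z):
    o,D=ray(c,uv); return o+D*((z-o[2])/D[:,2])[:,None]
def tri(cs,uvs):
    out=[]
    for i in range(len(uvs[0])):
        A=np.zeros((3,3));b=np.zeros(3)
        for c,uv in zip(cs,uvs):
            o,D=ray(c,[uv[i]]);d=D[0]/np.linalg.norm(D[0]);M=np.eye(3)-np.outer(d,d);A+=M;b+=M@o
        out.append(np.linalg.solve(A,b))
    return np.array(out)
def rect(P):
    # corners in order around; centre, long dir yaw, lengths
    e=[P[(i+1)%4]-P[i] for i in range(4)]; l=[np.linalg.norm(x[:2]) for x in e]
    k=0 if l[0]>l[1] else 1
    d=e[k]-e[k+2]; return P.mean(0).round(4),round(np.degrees(np.arctan2(d[1],d[0])),2),np.round(l,3)
def tc(p,f=2.35,o=(190,50)): return (np.array(p,float)+.5)/f-.5+np.array(o)
E
python3 - <<'E'
from h import *
T,S=cam("top"),cam("side")
top=dict(red=[(10,432),(152,381),(166,432),(26,479)],white=[(620,211),(757,241),(750,292),(611,262)],tray=[(347,267),(400,246),(459,383),(406,406)],can=[(670,437)],yel=[(76,264),(214,218),(228,264),(92,308)])
side=dict(red=[(268,557),(291,402),(220,398),(190,552)],white=None,tray=[(214,201),(218,169),(382,171),(381,203)],can=[(504,95)])
side['red']=[(190,552),(220,398),(291,402),(268,557)]
# order top red: left-far..., match by world
zs=dict(red=.044,white=.044,tray=.07,can=.06,yel=.044)
for k,v in top.items():
    P=onz(T,tc(v),zs[k]); print(k,rect(P) if len(P)==4 else P)
    if side.get(k):
        s=tc(side[k],3.4,(235,125)); Q=onz(S,s,zs[k]); print(' side',rect(Q) if len(Q)==4 else Q)
        print(' tri centre',tri([T,S],[tc(v).mean(0)[None],s.mean(0)[None]]).round(4))
E
```

```text
red (array([0.417 , 0.3147, 0.044 ]), np.float64(-71.65), array([0.157, 0.055, 0.153, 0.052]))
 side (array([0.4148, 0.3214, 0.044 ]), np.float64(-70.86), array([0.157, 0.056, 0.157, 0.054]))
 tri centre [[0.4175 0.317  0.0334]]
white (array([ 0.5981, -0.3211,  0.044 ]), np.float64(-102.54), array([0.154, 0.057, 0.155, 0.057]))
tray (array([ 0.5195, -0.0113,  0.07  ]), np.float64(-158.36), array([0.059, 0.153, 0.059, 0.154]))
 side (array([ 0.5204, -0.013 ,  0.07  ]), np.float64(-157.3), array([0.056, 0.158, 0.056, 0.155]))
 tri centre [[ 0.5191 -0.0112  0.071 ]]
can [[ 0.40038501 -0.28751488  0.06      ]]
 side [[ 0.39893171 -0.28205666  0.06      ]]
 tri centre [[ 0.4005 -0.289   0.0562]]
yel (array([0.5921, 0.2474, 0.044 ]), np.float64(-72.52), array([0.154, 0.052, 0.15 , 0.05 ]))
```

```bash
cat >> h.py <<'E'
def yawnow():
    M=R.from_rotvec(telemetry.get_obs()["eef_rot"]).as_matrix(); return np.degrees(np.arctan2(M[1,0],M[0,0]))
def go(*wps):
    """units from the present pose through waypoints (x,y,z,yaw deg): shift first, then turn about tool z"""
    o=telemetry.get_obs(); p=o["ee_pos"]; M=R.from_rotvec(o["eef_rot"])
    print("t",round(o["clock"],2),"pos",p.round(4),"yaw",round(yawnow(),2),"w",o["grip_width"].round(4),"f",round(o["grasp_force"],1),"Fw",o["wrist_force"].round(1))
    for w in wps:
        N=R.from_euler("z",w[3],degrees=True)*R.from_euler("x",180,degrees=True)
        t=(M.inv()*N).as_rotvec()/.08
        print(w,"shift",(M.inv().apply(np.array(w[:3])-p)/.03).round(2),"turn",t.round(2)); p=np.array(w[:3]);M=N
E
python3 -c "
from h import *
go((.4005,-.288,.13,22.),(.4005,-.288,.039,22.))"
```

```text
Traceback (most recent call last):
  File "h.py", line 34, in go
    print("t",round(o["clock"],2),"pos",p.round(4),"yaw",round(yawnow(),2),"w",o["grip_width"].round(4),"f",round(o["grasp_force"],1),"Fw",o["wrist_force"].round(1))
                                                                               ^^^^^^^^^^^^^^^^^^^^^
AttributeError: 'float' object has no attribute 'round'
```

```bash
sed -i 's/o\["grip_width"\].round(4)/round(o["grip_width"],4)/' h.py
python3 -c "
from h import *
go((.4005,-.288,.13,22.),(.4005,-.288,.039,22.))"
```

```text
t 0.1 pos [ 0.2582 -0.5135  0.208 ] yaw 26.69 w 0.0852 f 0.0 Fw [ 0.2 -0.   0.2]
(0.4005, -0.288, 0.13, 22.0) shift [ 7.62 -4.58  2.61] turn [-0.01 -0.    1.02]
(0.4005, -0.288, 0.039, 22.0) shift [ 0.   -0.    3.03] turn [0. 0. 0.]
```

Call:
send_rows([
  [[0.76, -0.46, 0.26, 0, 0, 0.2], [0.76, -0.46, 0.26, 0, 0, 0.2], [0.76, -0.46, 0.26, 0, 0, 0.2], [0.77, -0.44, 0.26, 0, 0, 0.2], [0.78, -0.44, 0.26, 0, 0, 0.2]],
], hand=1)

```text
clock: 0.52
ee_pos: [0.3343, -0.4028, 0.1689]
eef_rot: [-3.083, -0.6, 0.0]
wrist_force: [0.7, -0.5, 0.2]
grip_width: 0.0852
grasp_force: 0.0
```

Call:
send_rows([
  [[0.79, -0.4, 0.26, 0, 0, 0], [0.79, -0.4, 0.26, 0, 0, 0], [0.79, -0.4, 0.26, 0, 0, 0], [0.79, -0.4, 0.26, 0, 0, 0], [0.79, -0.4, 0.26, 0, 0, 0]],
])

```text
clock: 0.93
ee_pos: [0.4217, -0.3026, 0.1299]
eef_rot: [-3.083, -0.602, 0.0]
wrist_force: [-0.2, 0.0, 1.9]
grip_width: 0.0852
grasp_force: 0.0
```

Call:
send_rows([
  [[0, 0, 0, 0, 0, 0], [0, 0, 0, 0, 0, 0], [0, 0, 0, 0, 0, 0]],
])

```text
clock: 1.18
ee_pos: [0.421, -0.304, 0.1305]
eef_rot: [-3.083, -0.603, 0.001]
wrist_force: [-0.1, -0.1, 0.6]
grip_width: 0.0857
grasp_force: 0.0
```

```bash
python3 -c "
from h import *
from cell import grab_frame
go((.4005,-.288,.13,22.),(.4005,-.288,.039,22.))
o=telemetry.get_obs(); cv2.imwrite('pics/w1.png',grab_frame('wrist')); np.save('w1.npy',np.r_[o['ee_pos'],o['eef_rot']])"
```

```text
t 1.18 pos [ 0.421  -0.304   0.1305] yaw 22.13 w 0.0857 f 0.0 Fw [-0.1 -0.1  0.6]
(0.4005, -0.288, 0.13, 22.0) shift [-0.43 -0.75  0.02] turn [-0.    0.    0.03]
(0.4005, -0.288, 0.039, 22.0) shift [ 0.   -0.    3.03] turn [0. 0. 0.]
```

View pics/w1.png

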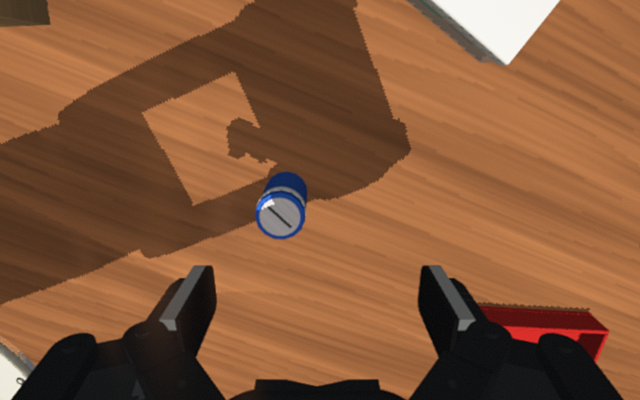

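The wrist view shows the can's top centre at (281,215), between and ahead of the fingers.

```bash
python3 -c "
from h import *
W=cam('wrist',np.load('w1.npy'))
print(onz(W,[(281,215)],.06), tri([W,cam('top')],[[(281,215)],[tc((670,437))]]))
"
```

```text
[[ 0.40120617 -0.28706559  0.06      ]] [[ 0.40065203 -0.28740069  0.05942511]]
```

Call:
send_rows([
  [[-0.2, -0.39, 0.25, 0, 0, 0], [-0.2, -0.39, 0.6, 0, 0, 0], [0, 0, 0.8, 0, 0, 0], [0, 0, 0.8, 0, 0, 0], [0, 0, 0.6, 0, 0, 0]],
])

```text
clock: 1.65
ee_pos: [0.4003, -0.2872, 0.0378]
eef_rot: [-3.084, -0.6, 0.0]
wrist_force: [0.8, -0.0, -0.6]
grip_width: 0.0853
grasp_force: 0.0
```

Call:
send_rows([
  [[0, 0, 0, 0, 0, 0], [0, 0, 0, 0, 0, 0]],
])

```text
clock: 1.82
ee_pos: [0.4007, -0.2871, 0.0391]
eef_rot: [-3.083, -0.6, 0.001]
wrist_force: [-0.5, 0.1, 1.3]
grip_width: 0.0856
grasp_force: 0.0
```

Call:
send_rows([
  [[0, 0, 0, 0, 0, 0], [0, 0, 0, 0, 0, 0], [0, 0, 0, 0, 0, 0], [0, 0, 0, 0, 0, 0], [0, 0, 0, 0, 0, 0]],
], hand=0)

```text
clock: 2.23
ee_pos: [0.4014, -0.2868, 0.0395]
eef_rot: [3.083, 0.602, 0.001]
wrist_force: [0.4, 0.2, 0.5]
grip_width: 0.0255
grasp_force: 0.0
```

Call:
send_rows([
  [[0, 0, 0, 0, 0, 0], [0, 0, 0, 0, 0, 0], [0, 0, 0, 0, 0, 0], [0, 0, 0, 0, 0, 0], [0, 0, 0, 0, 0, 0]],
])

```text
clock: 2.65
ee_pos: [0.4012, -0.2866, 0.039]
eef_rot: [-3.083, -0.602, 0.0]
wrist_force: [0.4, 0.7, 0.6]
grip_width: 0.0003
grasp_force: 0.0
```

```bash
python3 -c "
from h import *
from cell import grab_frame
go()
a=grab_frame('wrist');b=grab_frame('top')[180:300,400:560];cv2.imwrite('pics/m1.png',np.vstack([a[:, :],cv2.resize(b,(267,200))[:, :].repeat(1,1) if 0 else np.pad(cv2.resize(b,(267,200)),((0,0),(0,373),(0,0)))]))"
```

```text
t 2.65 pos [ 0.4012 -0.2866  0.039 ] yaw 22.11 w 0.0003 f 0.0 Fw [0.4 0.7 0.6]
```

View pics/m1.png

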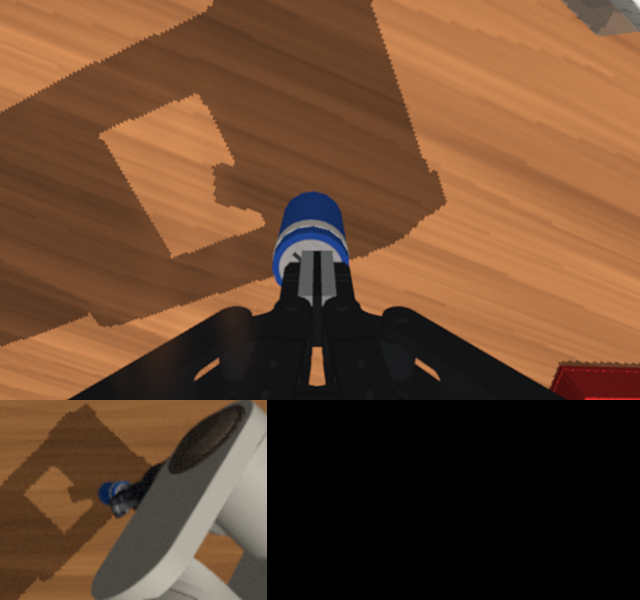

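```bash
python3 -c "
from h import *
o=telemetry.get_obs();p=np.r_[o['ee_pos'],o['eef_rot']]
W=cam('wrist',p)
print(onz(W,[(312,254)],.06))
K,d,w=W
for q in [o['ee_pos'],o['ee_pos']+[0,0,.021],[.401,-.287,.06],[.401,-.287,0.001],[.419,-.287,.06]]:
  print(q,cv2.projectPoints(np.array([q]),cv2.Rodrigues(w[:3,:3])[0],w[:3,3],K,d)[0].ravel())
"
```

```text
[[ 0.40639219 -0.28464413  0.06      ]]
[ 0.40123841 -0.28659022  0.0389713 ] [312.3154227  244.23715417]
[ 0.40123841 -0.28659022  0.0599713 ] [311.74629508 264.74460615]
[0.401, -0.287, 0.06] [312.38316081 265.50173695]
[0.401, -0.287, 0.001] [313.56105632 217.10306743]
[0.419, -0.287, 0.06] [327.60330342 232.15337871]
```

The shut fingertips at (317,250) overlap the can's top, which is centred near (312,254) and still upright. So the fingers closed above the can, and the real tips sit behind the reported TCP. I'll open, go about 24 mm deeper and grip again.

Call:
send_rows([
  [[0, 0, 0, 0, 0, 0], [0, 0, 0, 0, 0, 0], [0, 0, 0, 0, 0, 0], [0, 0, 0, 0, 0, 0], [0, 0, 0, 0, 0, 0]],
], hand=1)

```text
clock: 3.17
ee_pos: [0.4012, -0.2866, 0.039]
eef_rot: [-3.083, -0.602, 0.0]
wrist_force: [0.4, 0.1, -0.1]
grip_width: 0.0606
grasp_force: 0.0
```

Call:
send_rows([
  [[0, 0, 0, 0, 0, 0], [0, 0, 0, 0, 0, 0], [0, 0, 0, 0, 0, 0], [0, 0, 0.2, 0, 0, 0], [0, 0, 0.2, 0, 0, 0]],
])

```text
clock: 3.58
ee_pos: [0.4013, -0.2867, 0.0267]
eef_rot: [3.083, 0.602, 0.001]
wrist_force: [0.0, -0.3, -0.9]
grip_width: 0.0856
grasp_force: 0.0
```

Call:
send_rows([
  [[0, 0, 0.2, 0, 0, 0], [0, 0, 0.2, 0, 0, 0], [0, 0, 0, 0, 0, 0]],
])

```text
clock: 3.83
ee_pos: [0.4006, -0.286, 0.0134]
eef_rot: [-3.081, -0.602, 0.002]
wrist_force: [-0.1, 0.5, -1.2]
grip_width: 0.0856
grasp_force: 0.0
```

Call:
send_rows([
  [[0, 0, 0, 0, 0, 0], [0, 0, 0, 0, 0, 0], [0, 0, 0, 0, 0, 0], [0, 0, 0, 0, 0, 0], [0, 0, 0, 0, 0, 0]],
], hand=0)

```text
clock: 4.25
ee_pos: [0.4015, -0.2868, 0.0155]
eef_rot: [3.083, 0.602, 0.001]
wrist_force: [-0.4, 1.5, 5.3]
grip_width: 0.0342
grasp_force: 59.1
```

```bash
python3 -c "
from h import *
from cell import grab_frame
go()
o=telemetry.get_obs();K,d,w=cam('side')
for q in [o['ee_pos'],[.401,-.287,.06]]:
  print(cv2.projectPoints(np.array([q]),cv2.Rodrigues(w[:3,:3])[0],w[:3,3],K,d)[0].ravel())
a=grab_frame('wrist')[100:400,100:540];b=grab_frame('side')[110:200,340:420];cv2.imwrite('pics/m2.png',np.hstack([a,cv2.resize(b,(266,300),interpolation=2)]))"
```

```text
t 4.25 pos [ 0.4015 -0.2868  0.0155] yaw 22.11 w 0.0342 f 59.1 Fw [-0.4  1.5  5.3]
[381.5087015  162.39468825]
[382.72695932 151.88542347]
```

View pics/m2.png

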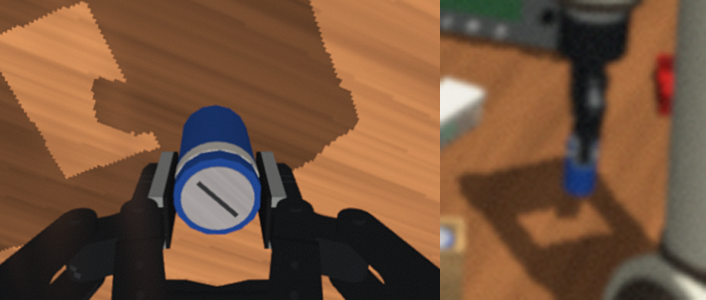

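The can is gripped (width 0.034, 59 N). In the wrist crop the pad tips end at about (170,152) and (262,152), which is level with the white band. I'll work out the true tip offset.

```bash
python3 -c "
from h import *
p=np.array([0,0,0,0,0,0.]);K,d,w=cam('wrist',p)
for h in range(0,45,5):
  q=np.array([[s*.001,y,-h/1000] for s,y in((11,0),(11,-.018),(11,-.043),(-11,0),(-11,-.018),(-11,-.043))])
  print(h,cv2.projectPoints(q,cv2.Rodrigues(w[:3,:3])[0],w[:3,3],K,d)[0].reshape(-1,2).round().astype(int).tolist())
"
```

```text
0 [[312, 224], [276, 224], [227, 224], [312, 263], [278, 263], [230, 263]]
5 [[312, 228], [275, 228], [224, 228], [312, 268], [277, 268], [228, 268]]
10 [[312, 233], [274, 233], [222, 233], [312, 273], [276, 273], [226, 273]]
15 [[312, 237], [273, 237], [219, 237], [312, 279], [275, 279], [223, 278]]
20 [[312, 242], [272, 242], [216, 242], [312, 284], [274, 284], [221, 284]]
25 [[312, 247], [270, 247], [213, 247], [312, 290], [272, 290], [218, 290]]
30 [[311, 252], [269, 252], [210, 252], [312, 297], [271, 297], [215, 296]]
35 [[311, 258], [267, 258], [207, 258], [311, 304], [270, 303], [212, 303]]
40 [[311, 264], [266, 264], [203, 264], [311, 311], [268, 311], [209, 310]]
```

```bash
python3 -c "
from h import *
o=telemetry.get_obs()
W=cam('wrist',np.r_[o['ee_pos'],o['eef_rot']])
print(onz(W,[(317,298)],.06))
go((.4015,-.2868,.14,22),(.501,-.019,.14,22))
"
```

```text
[[ 0.40081733 -0.28960084  0.06      ]]
t 4.35 pos [ 0.4015 -0.2868  0.0155] yaw 22.11 w 0.0339 f 59.1 Fw [-1.   0.9  4.9]
(0.4015, -0.2868, 0.14, 22) shift [ 0.    0.   -4.15] turn [ 0.01 -0.    0.02]
(0.501, -0.019, 0.14, 22) shift [ 6.42 -7.03 -0.  ] turn [0. 0. 0.]
```

Call:
send_rows([
  [[0, 0, -0.6, 0, 0, 0], [0, 0, -0.9, 0, 0, 0], [0, 0, -0.9, 0, 0, 0], [0, 0, -0.9, 0, 0, 0], [0, 0, -0.85, 0, 0, 0]],
])

```text
clock: 4.77
ee_pos: [0.4011, -0.2865, 0.1411]
eef_rot: [3.083, 0.602, 0.0]
wrist_force: [0.3, 0.3, -0.7]
grip_width: 0.0341
grasp_force: 59.8
```

Call:
send_rows([
  [[0.64, -0.7, 0, 0, 0, 0], [0.64, -0.7, 0, 0, 0, 0], [0.64, -0.7, 0, 0, 0, 0], [0.64, -0.7, 0, 0, 0, 0], [0.64, -0.7, 0, 0, 0, 0]],
])

```text
clock: 5.18
ee_pos: [0.4509, -0.1519, 0.1397]
eef_rot: [3.083, 0.602, 0.0]
wrist_force: [0.0, -0.9, -2.0]
grip_width: 0.0343
grasp_force: 60.0
```

Call:
send_rows([
  [[0.64, -0.7, 0, 0, 0, 0], [0.64, -0.7, 0, 0, 0, 0], [0.64, -0.7, 0, 0, 0, 0], [0.64, -0.7, 0, 0, 0, 0], [0.64, -0.7, 0, 0, 0, 0]],
])

```text
clock: 5.6
ee_pos: [0.5004, -0.0183, 0.1397]
eef_rot: [3.083, 0.602, 0.0]
wrist_force: [-0.6, -1.5, -0.4]
grip_width: 0.0338
grasp_force: 60.0
```

Call:
send_rows([
  [[0, 0, 0, 0, 0, 0], [0, 0, 0, 0, 0, 0], [0, 0, 0, 0, 0, 0], [0, 0, 0, 0, 0, 0]],
])

```text
clock: 5.93
ee_pos: [0.4999, -0.0205, 0.1395]
eef_rot: [3.083, 0.601, -0.0]
wrist_force: [0.3, -0.4, 1.1]
grip_width: 0.0343
grasp_force: 60.0
```

```bash
python3 -c "
from h import *
from cell import grab_frame
go()
o=telemetry.get_obs(); cv2.imwrite('pics/w2.png',grab_frame('wrist')); np.save('w2.npy',np.r_[o['ee_pos'],o['eef_rot']])"
```

```text
t 5.93 pos [ 0.4999 -0.0205  0.1395] yaw 22.06 w 0.0343 f 60.0 Fw [ 0.3 -0.4  1.1]
```

View pics/w2.png

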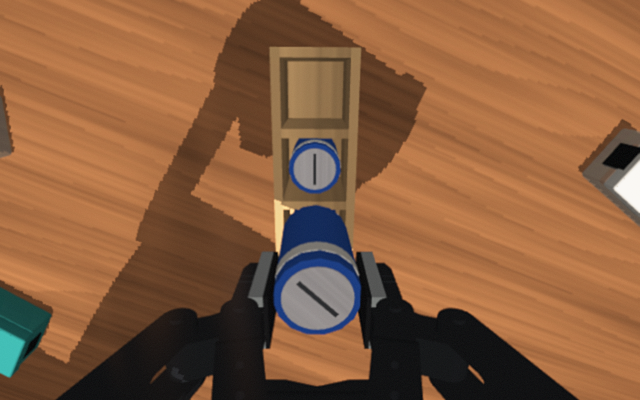

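The wrist view shows the empty pocket's mouth spanning (281–351, 57–126), the tray's far edge from (270,47) to (361,47), the middle can at (316,166), and the held can's top at (317,292).

```bash
python3 -c "
from h import *
p=np.load('w2.npy');W=cam('wrist',p)
M=R.from_rotvec(p[3:])
f=lambda uv,z:(M.inv().apply(onz(W,uv,z)-p[:3])*1000).round(1)
print('can',f([(317,292)],.184))
print('outer',f([(270,47),(361,47)],.07)); print('mouth',f([(281,57),(351,57),(281,126),(351,126)],.07)); print('mid',f([(316,166)],.066))
print(M.apply([.067,0,0])+p[:3])
T,_=cam('top'),0
# heights check: triangulate pocket far corners
print(tri([W,T],[[(270,47),(361,47)],tc([(347,267),(400,246)])]))
"
```

```text
can [[  1.1   2.4 -44.5]]
outer [[ 98.9 -26.5  69.5]
 [ 98.9  29.3  69.5]]
mouth [[ 93.1 -19.9  69.5]
 [ 93.1  23.3  69.5]
 [ 50.7 -21.1  69.5]
 [ 50.8  24.5  69.5]]
mid [[23.   1.7 73.5]]
[0.56198153 0.00466627 0.13949572]
[[ 0.58222901  0.04329702  0.05701386]
 [ 0.60353101 -0.01151687  0.06005389]]
```

Call:
send_rows([
  [[0.59, 0, 0, 0, 0, 0], [0.59, -0.03, 0, 0, 0, 0], [0.59, 0, 0, 0, 0, 0], [0.59, 0, 0, 0, 0, 0], [0, 0, 0, 0, 0, 0]],
])

```text
clock: 6.4
ee_pos: [0.5672, 0.0076, 0.1392]
eef_rot: [-3.083, -0.601, -0.001]
wrist_force: [1.6, -0.3, -1.4]
grip_width: 0.0341
grasp_force: 60.0
```

Call:
send_rows([
  [[0, 0, 0, 0, 0, 0], [0, 0, 0.5, 0, 0, 0], [0, 0, 0.5, 0, 0, 0], [0, 0, 0.4, 0, 0, 0], [0, 0, 0, 0, 0, 0]],
])

```text
clock: 6.82
ee_pos: [0.5637, 0.0072, 0.0952]
eef_rot: [-3.083, -0.601, 0.005]
wrist_force: [0.9, -0.1, -1.5]
grip_width: 0.0342
grasp_force: 60.0
```

Call:
send_rows([
  [[0, 0, 0.2, 0, 0, 0], [0, 0, 0.2, 0, 0, 0], [0, 0, 0.2, 0, 0, 0], [0, 0, 0.2, 0, 0, 0], [0, 0, 0, 0, 0, 0]],
])

```text
clock: 7.23
ee_pos: [0.5648, 0.0077, 0.0723]
eef_rot: [-3.083, -0.602, 0.002]
wrist_force: [-0.3, -0.2, -1.1]
grip_width: 0.0339
grasp_force: 60.0
```

```bash
python3 -c "
from h import *
go((.5654,.0062,.046,22))"
```

```text
t 7.23 pos [0.5648 0.0077 0.0723] yaw 22.1 w 0.0339 f 60.0 Fw [-0.3 -0.2 -1.1]
(0.5654, 0.0062, 0.046, 22) shift [-0.    0.06  0.88] turn [-0.01  0.02  0.02]
```

Call:
send_rows([
  [[0, 0.03, 0.3, 0, 0, 0], [0, 0, 0.3, 0, 0, 0], [0, 0, 0.28, 0, 0, 0], [0, 0, 0, 0, 0, 0], [0, 0, 0, 0, 0, 0]],
])

```text
clock: 7.65
ee_pos: [0.5656, 0.0069, 0.0465]
eef_rot: [-3.083, -0.602, 0.0]
wrist_force: [1.0, -0.5, -0.6]
grip_width: 0.0342
grasp_force: 60.9
```

Call:
send_rows([
  [[0, 0, 0, 0, 0, 0], [0, 0, 0, 0, 0, 0], [0, 0, 0, 0, 0, 0], [0, 0, 0, 0, 0, 0], [0, 0, 0, 0, 0, 0]],
], hand=1)

```text
clock: 8.07
ee_pos: [0.5657, 0.0069, 0.0471]
eef_rot: [-3.083, -0.602, 0.0]
wrist_force: [0.0, -1.1, -0.4]
grip_width: 0.0853
grasp_force: 0.0
```

Call:
send_rows([
  [[0, 0, 0, 0, 0, 0], [0, 0, 0, 0, 0, 0], [0, 0, -0.9, 0, 0, 0], [0, 0, -0.9, 0, 0, 0], [0, 0, -0.9, 0, 0, 0]],
])

```text
clock: 8.48
ee_pos: [0.5654, 0.0069, 0.129]
eef_rot: [-3.083, -0.602, 0.001]
wrist_force: [1.0, 0.5, 1.2]
grip_width: 0.0853
grasp_force: 0.0
```

Call:
send_rows([
  [[-0.75, 0, -0.4, 0, 0, 0], [-0.75, 0, 0, 0, 0, 0], [-0.75, 0, 0, 0, 0, 0], [0, 0, 0, 0, 0, 0], [0, 0, 0, 0, 0, 0]],
])

```text
clock: 8.9
ee_pos: [0.5028, -0.0189, 0.1406]
eef_rot: [3.083, 0.601, 0.001]
wrist_force: [0.2, 0.5, -0.6]
grip_width: 0.0854
grasp_force: 0.0
```

```bash
python3 -c "
from h import *
from cell import grab_frame
go()
o=telemetry.get_obs(); cv2.imwrite('pics/w3.png',grab_frame('wrist')); np.save('w3.npy',np.r_[o['ee_pos'],o['eef_rot']])"
```

```text
t 8.9 pos [ 0.5028 -0.0189  0.1406] yaw 22.06 w 0.0854 f 0.0 Fw [ 0.2  0.5 -0.6]
```

View pics/w3.png

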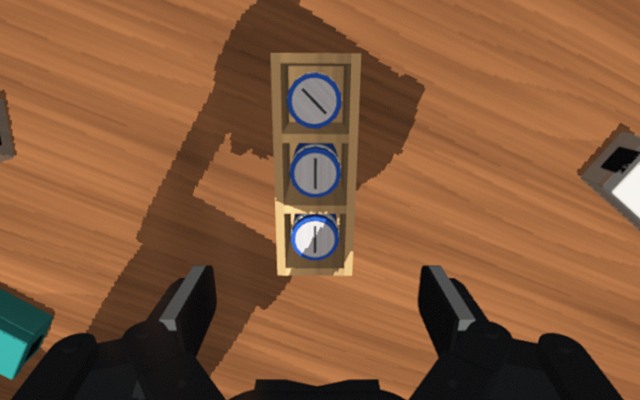

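The can sits in its pocket at (314,100). The whole tray is in view, with outer corners (271,53), (361,53), (353,275) and (277,275).

```bash
python3 -c "
from h import *
p=np.load('w3.npy');W=cam('wrist',p)
M=R.from_rotvec(p[3:])
P=onz(W,[(271,53),(361,53),(353,275),(277,275)],.07)
print(rect(P)); print((M.inv().apply(P-p[:3])*1000).round(1))
go((.423,.297,.15,22),(.423,.297,.15,108.5))
"
```

```text
(array([ 0.5196, -0.0135,  0.07  ]), np.float64(-158.22), array([0.056, 0.156, 0.057, 0.156]))
[[ 95.5 -26.1  70.7]
 [ 95.5  29.5  70.7]
 [-60.5  29.6  70.5]
 [-60.6 -27.7  70.5]]
t 8.95 pos [ 0.5033 -0.0186  0.1405] yaw 22.08 w 0.0854 f 0.0 Fw [0.9 0.4 0.9]
(0.423, 0.297, 0.15, 22) shift [  1.47 -10.76  -0.32] turn [ 0.   -0.01  0.02]
(0.423, 0.297, 0.15, 108.5) shift [0. 0. 0.] turn [  0.     0.   -18.87]
```

Call:
send_rows([
  [[0.13, -0.9, -0.06, 0, 0, 0], [0.13, -0.9, -0.06, 0, 0, 0], [0.13, -0.9, -0.06, 0, 0, 0], [0.13, -0.9, -0.06, 0, 0, 0], [0.13, -0.9, -0.06, 0, 0, 0]],
])

```text
clock: 9.37
ee_pos: [0.4705, 0.1154, 0.1491]
eef_rot: [-3.083, -0.602, 0.0]
wrist_force: [0.0, -0.2, 0.5]
grip_width: 0.0857
grasp_force: 0.0
```

Call:
send_rows([
  [[0.13, -0.9, 0, 0, 0, 0], [0.13, -0.9, 0, 0, 0, 0], [0.13, -0.9, 0, 0, 0, 0], [0.13, -0.9, 0, 0, 0, 0], [0.13, -0.9, 0, 0, 0, 0]],
])

```text
clock: 9.78
ee_pos: [0.4376, 0.2482, 0.149]
eef_rot: [-3.083, -0.603, 0.0]
wrist_force: [0.7, -0.7, 0.5]
grip_width: 0.0856
grasp_force: 0.0
```

Call:
send_rows([
  [[0.13, -0.9, 0, 0, 0, 0], [0.04, -0.86, 0, 0, 0, 0], [0, 0, 0, 0, 0, -0.95], [0, 0, 0, 0, 0, -0.95], [0, 0, 0, 0, 0, -0.95]],
])

```text
clock: 10.2
ee_pos: [0.4226, 0.2983, 0.1488]
eef_rot: [-2.992, -0.957, 0.001]
wrist_force: [0.4, -0.4, -0.0]
grip_width: 0.0851
grasp_force: 0.0
```

Call:
send_rows([
  [[0, 0, 0, 0, 0, -1], [0, 0, 0, 0, 0, -1], [0, 0, 0, 0, 0, -1], [0, 0, 0, 0, 0, -1], [0, 0, 0, 0, 0, -1]],
])

```text
clock: 10.62
ee_pos: [0.4229, 0.2978, 0.1489]
eef_rot: [-2.743, -1.531, 0.001]
wrist_force: [0.1, 1.0, -0.3]
grip_width: 0.0854
grasp_force: 0.0
```

Call:
send_rows([
  [[0, 0, 0, 0, 0, -1], [0, 0, 0, 0, 0, -1], [0, 0, 0, 0, 0, -1], [0, 0, 0, 0, 0, -1], [0, 0, 0, 0, 0, -1]],
])

```text
clock: 11.03
ee_pos: [0.4229, 0.2978, 0.1489]
eef_rot: [-2.384, -2.045, 0.0]
wrist_force: [0.1, -0.5, -0.6]
grip_width: 0.0854
grasp_force: 0.0
```

Call:
send_rows([
  [[0, 0, 0, 0, 0, -1], [0, 0, 0, 0, 0, -1], [0, 0, 0, 0, 0, -1], [0, 0, 0, 0, 0, -1], [0, 0, 0, 0, 0, -1]],
])

```text
clock: 11.45
ee_pos: [0.4229, 0.2978, 0.1488]
eef_rot: [-1.93, -2.478, 0.0]
wrist_force: [0.6, -0.8, -0.2]
grip_width: 0.0852
grasp_force: 0.0
```

Call:
send_rows([
  [[0, 0, 0, 0, 0, -1], [0, 0, 0, 0, 0, 0], [0, 0, 0, 0, 0, 0], [0, 0, 0, 0, 0, 0], [0, 0, 0, 0, 0, 0]],
])

```text
clock: 11.87
ee_pos: [0.4226, 0.2973, 0.149]
eef_rot: [-1.838, -2.548, 0.0]
wrist_force: [0.7, -0.0, -0.3]
grip_width: 0.0853
grasp_force: 0.0
```

```bash
cat >> h.py <<'E'
def lid(img,kind,near):
    hsv=cv2.cvtColor(img,cv2.COLOR_BGR2HSV)
    if kind=="red": m=cv2.inRange(hsv,(0,150,60),(6,255,255))|cv2.inRange(hsv,(174,150,60),(180,255,255))
    else: m=cv2.inRange(hsv,(0,0,150),(180,45,255))
    m=cv2.morphologyEx(m,cv2.MORPH_OPEN,np.ones((5,5)))
    cs=cv2.findContours(m,cv2.RETR_EXTERNAL,cv2.CHAIN_APPROX_NONE)[0]
    c=max([c for c in cs if cv2.contourArea(c)>3000],key=lambda c:-np.hypot(*(np.array(cv2.minEnclosingCircle(c)[0])-near)))
    q=cv2.approxPolyDP(cv2.convexHull(c),0.04*cv2.arcLength(c,True),True).reshape(-1,2).astype(float)
    return q,cv2.contourArea(c)
def lidpose(kind,near,z,name):
    from cell import grab_frame
    o=telemetry.get_obs();p=np.r_[o['ee_pos'],o['eef_rot']];img=grab_frame('wrist');cv2.imwrite(f'pics/{name}.png',img)
    W=cam('wrist',p);q,a=lid(img,kind,near);print(q.tolist(),a)
    if len(q)==4:
        P=onz(W,q,z);M=R.from_rotvec(p[3:]);L=M.inv().apply(P-p[:3]);r=rect(L)
        print('world',rect(P));print('tool',r)
        print('yaw-tool err deg',r[1])
E
python3 -c "
from h import *
go()
lidpose('red',(317,180),.044,'w4')"
```

```text
t 11.87 pos [0.4226 0.2973 0.149 ] yaw 108.4 w 0.0853 f 0.0 Fw [ 0.7 -0.  -0.3]
[[356.0, 50.0], [350.0, 245.0], [285.0, 247.0], [280.0, 50.0]] 14185.5
world (array([0.4165, 0.3176, 0.044 ]), np.float64(-71.66), array([0.152, 0.054, 0.154, 0.054]))
tool (array([0.0212, 0.0006, 0.105 ]), np.float64(-179.94), array([0.152, 0.054, 0.154, 0.054]))
yaw-tool err deg -179.94
```

Call:
send_rows([
  [[0.36, -0.05, 0.5, 0, 0, 0], [0.35, 0, 0.9, 0, 0, 0], [0, 0, 0.9, 0, 0, 0], [0, 0, 0.9, 0, 0, 0], [0, 0, 0.5, 0, 0, 0]],
])

```text
clock: 12.33
ee_pos: [0.4132, 0.3164, 0.0354]
eef_rot: [-1.836, -2.548, 0.004]
wrist_force: [-0.8, -0.3, -0.9]
grip_width: 0.0855
grasp_force: 0.0
```

Call:
send_rows([
  [[0, 0, 0.4, 0, 0, 0], [0, 0, 0.4, 0, 0, 0], [0, 0, 0.2, 0, 0, 0], [0, 0, 0.2, 0, 0, 0], [0, 0, 0, 0, 0, 0]],
])

```text
clock: 12.75
ee_pos: [0.4141, 0.3167, 0.0014]
eef_rot: [-1.836, -2.549, 0.001]
wrist_force: [1.2, 0.5, -1.2]
grip_width: 0.0855
grasp_force: 0.0
```

Call:
send_rows([
  [[0, 0, 0.2, 0, 0, 0], [0, 0, 0.2, 0, 0, 0], [0, 0, 0.27, 0, 0, 0], [0, 0, 0, 0, 0, 0], [0, 0, 0, 0, 0, 0]],
])

```text
clock: 13.17
ee_pos: [0.4141, 0.3167, -0.0184]
eef_rot: [-1.835, -2.549, 0.001]
wrist_force: [-0.8, -0.1, 0.8]
grip_width: 0.0853
grasp_force: 0.0
```

```bash
python3 -c "
from h import *
go((.4159,.3179,-.018,108.4))"
```

```text
t 13.17 pos [ 0.4141  0.3167 -0.0184] yaw 108.5 w 0.0853 f 0.0 Fw [-0.8 -0.1  0.8]
(0.4159, 0.3179, -0.018, 108.4) shift [ 0.02  0.07 -0.01] turn [-0.01  0.    0.02]
```

Call:
send_rows([
  [[0, 0, 0, 0, 0, 0], [0, 0, 0, 0, 0, 0], [0, 0, 0, 0, 0, 0], [0, 0, 0, 0, 0, 0], [0, 0, 0, 0, 0, 0]],
], hand=0)

```text
clock: 13.58
ee_pos: [0.4148, 0.3171, -0.0173]
eef_rot: [1.835, 2.549, 0.002]
wrist_force: [0.1, -0.2, 5.7]
grip_width: 0.0554
grasp_force: 65.0
```

Call:
send_rows([
  [[0, 0, 0, 0, 0, 0], [0, 0, 0, 0, 0, 0]],
])

```text
clock: 13.75
ee_pos: [0.4148, 0.3171, -0.0173]
eef_rot: [1.835, 2.549, 0.002]
wrist_force: [-0.3, -0.4, 5.1]
grip_width: 0.0554
grasp_force: 65.0
```

```bash
python3 -c "
from h import *
lidpose('red',(317,230),.044,'w5')
go((.4141,.3167,.12,108.5),(.4141,.3167,.12,21.8),(.5188,-.0112,.12,21.8))"
```

```text
[[412.0, 89.0], [384.0, 389.0], [249.0, 390.0], [222.0, 89.0]] 50419.0
world (array([0.4076, 0.3375, 0.044 ]), np.float64(-71.55), array([0.11 , 0.052, 0.11 , 0.054]))
tool (array([ 0.0216, -0.0003, -0.0613]), np.float64(-179.94), array([0.11 , 0.052, 0.11 , 0.054]))
yaw-tool err deg -179.94
t 13.8 pos [ 0.4148  0.3171 -0.0173] yaw 108.51 w 0.0557 f 65.0 Fw [0.1 0.1 4.6]
(0.4141, 0.3167, 0.12, 108.5) shift [-0.   -0.02 -4.58] turn [ 0.01 -0.    0.  ]
(0.4141, 0.3167, 0.12, 21.8) shift [0. 0. 0.] turn [ 0.   -0.   18.92]
(0.5188, -0.0112, 0.12, 21.8) shift [-0.82 11.44  0.  ] turn [0. 0. 0.]
```

Call:
send_rows([
  [[0, 0, -0.5, 0, 0, 0], [0, 0, -0.9, 0, 0, 0], [0, 0, -0.9, 0, 0, 0], [0, 0, -0.9, 0, 0, 0], [0, 0, -0.9, 0, 0, 0]],
])

```text
clock: 14.22
ee_pos: [0.4139, 0.3166, 0.1061]
eef_rot: [-1.835, -2.549, 0.001]
wrist_force: [1.0, 0.6, -5.2]
grip_width: 0.0552
grasp_force: 65.2
```

Call:
send_rows([
  [[0, 0, -0.5, 0, 0, 0.95], [0, 0, 0, 0, 0, 0.95], [0, 0, 0, 0, 0, 0.95], [0, 0, 0, 0, 0, 0.95], [0, 0, 0, 0, 0, 0.95]],
])

```text
clock: 14.63
ee_pos: [0.4141, 0.3167, 0.1199]
eef_rot: [-2.288, -2.153, 0.001]
wrist_force: [-0.8, 0.1, -4.5]
grip_width: 0.0553
grasp_force: 65.6
```

Call:
send_rows([
  [[0, 0, 0, 0, 0, 0.95], [0, 0, 0, 0, 0, 0.95], [0, 0, 0, 0, 0, 0.95], [0, 0, 0, 0, 0, 0.95], [0, 0, 0, 0, 0, 0.95]],
])

```text
clock: 15.05
ee_pos: [0.4141, 0.3167, 0.1198]
eef_rot: [-2.653, -1.682, 0.001]
wrist_force: [1.1, 1.1, -3.9]
grip_width: 0.0551
grasp_force: 65.4
```

Call:
send_rows([
  [[0, 0, 0, 0, 0, 0.95], [0, 0, 0, 0, 0, 0.95], [0, 0, 0, 0, 0, 0.95], [0, 0, 0, 0, 0, 0.95], [0, 0, 0, 0, 0, 0.95]],
])

```text
clock: 15.47
ee_pos: [0.4141, 0.3167, 0.1198]
eef_rot: [-2.923, -1.151, 0.001]
wrist_force: [-0.5, 0.2, -4.3]
grip_width: 0.0553
grasp_force: 65.3
```

Call:
send_rows([
  [[0, 0, 0, 0, 0, 0.95], [0, 0, 0, 0, 0, 0.95], [0, 0, 0, 0, 0, 0.95], [0, 0, 0, 0, 0, 0.95], [0, 0, 0, 0, 0, 0.87]],
])

```text
clock: 15.88
ee_pos: [0.4141, 0.3167, 0.1198]
eef_rot: [3.086, 0.588, -0.001]
wrist_force: [-0.7, 0.0, -4.8]
grip_width: 0.0552
grasp_force: 65.3
```

Call:
send_rows([
  [[-0.06, 0.82, 0, 0, 0, 0], [-0.06, 0.82, 0, 0, 0, 0], [-0.06, 0.82, 0, 0, 0, 0], [-0.06, 0.82, 0, 0, 0, 0], [-0.06, 0.82, 0, 0, 0, 0]],
])

```text
clock: 16.3
ee_pos: [0.4515, 0.1981, 0.1198]
eef_rot: [-3.085, -0.594, 0.001]
wrist_force: [0.5, 0.4, -5.2]
grip_width: 0.055
grasp_force: 65.7
```

Call:
send_rows([
  [[-0.06, 0.82, 0, 0, 0, 0], [-0.06, 0.82, 0, 0, 0, 0], [-0.06, 0.82, 0, 0, 0, 0], [-0.06, 0.82, 0, 0, 0, 0], [-0.06, 0.82, 0, 0, 0, 0]],
])

```text
clock: 16.72
ee_pos: [0.4888, 0.0805, 0.1199]
eef_rot: [-3.085, -0.594, 0.001]
wrist_force: [0.3, 0.3, -5.0]
grip_width: 0.055
grasp_force: 65.7
```

Call:
send_rows([
  [[-0.06, 0.82, 0, 0, 0, 0], [-0.06, 0.82, 0, 0, 0, 0], [-0.06, 0.82, 0, 0, 0, 0], [-0.04, 0.78, 0, 0, 0, 0], [0, 0, 0, 0, 0, 0]],
])

```text
clock: 17.13
ee_pos: [0.5196, -0.0143, 0.1197]
eef_rot: [3.085, 0.59, -0.001]
wrist_force: [0.2, 0.4, -4.3]
grip_width: 0.0556
grasp_force: 66.1
```

Call:
send_rows([
  [[0, 0, 0, 0, 0, 0], [0, 0, 0, 0, 0, 0], [0, 0, 0, 0, 0, 0]],
])

```text
clock: 17.38
ee_pos: [0.5186, -0.0103, 0.1199]
eef_rot: [-3.084, -0.594, 0.0]
wrist_force: [0.3, 0.4, -4.4]
grip_width: 0.0555
grasp_force: 66.1
```

```bash
python3 -c "
from h import *
go((.5188,-.0112,.12,21.8),(.5188,-.0112,.057,21.8),(.5188,-.0112,.0535,21.8))
lidpose('red',(317,230),.044+.12+.0173,'w6')"
```

```text
t 17.38 pos [ 0.5186 -0.0103  0.1199] yaw 21.82 w 0.0555 f 66.1 Fw [ 0.3  0.4 -4.4]
(0.5188, -0.0112, 0.12, 21.8) shift [-0.    0.03 -0.  ] turn [-0.01  0.    0.  ]
(0.5188, -0.0112, 0.057, 21.8) shift [ 0.  -0.   2.1] turn [0. 0. 0.]
(0.5188, -0.0112, 0.0535, 21.8) shift [ 0.   -0.    0.12] turn [0. 0. 0.]
[[411.0, 88.0], [384.0, 389.0], [249.0, 389.0], [221.0, 90.0]] 50311.5
world (array([ 0.5413, -0.0035,  0.1813]), np.float64(-158.07), array([0.11 , 0.052, 0.11 , 0.053]))
tool (array([ 0.0236,  0.0021, -0.0614]), np.float64(179.89), array([0.11 , 0.052, 0.11 , 0.053]))
yaw-tool err deg 179.89
```

Call:
send_rows([
  [[0, 0.03, 0.4, 0, 0, 0], [0, 0, 0.5, 0, 0, 0], [0, 0, 0.5, 0, 0, 0], [0, 0, 0.4, 0, 0, 0], [0, 0, 0.2, 0, 0, 0]],
])

```text
clock: 17.85
ee_pos: [0.5183, -0.0114, 0.0578]
eef_rot: [-3.084, -0.594, 0.003]
wrist_force: [-0.0, -0.0, -4.4]
grip_width: 0.0554
grasp_force: 66.1
```

Call:
send_rows([
  [[0, 0, 0.1, 0, 0, 0], [0, 0, 0, 0, 0, 0], [0, 0, 0, 0, 0, 0], [0, 0, 0, 0, 0, 0]],
])

```text
clock: 18.18
ee_pos: [0.5196, -0.0119, 0.0577]
eef_rot: [3.085, 0.594, 0.002]
wrist_force: [-0.8, -0.3, -3.7]
grip_width: 0.0554
grasp_force: 66.1
```

Call:
send_rows([
  [[0, 0, 0.07, 0, 0, 0], [0, 0, 0.06, 0, 0, 0], [0, 0, 0, 0, 0, 0], [0, 0, 0, 0, 0, 0]],
])

```text
clock: 18.52
ee_pos: [0.5192, -0.0118, 0.0531]
eef_rot: [-3.085, -0.594, 0.0]
wrist_force: [0.6, 0.2, -5.1]
grip_width: 0.0549
grasp_force: 66.1
```

Call:
send_rows([
  [[0, 0, 0.04, 0, 0, 0], [0, 0, 0.03, 0, 0, 0], [0, 0, 0, 0, 0, 0], [0, 0, 0, 0, 0, 0]],
])

```text
clock: 18.85
ee_pos: [0.5194, -0.0118, 0.0526]
eef_rot: [3.085, 0.594, 0.001]
wrist_force: [-11.7, 0.5, 21.4]
grip_width: 0.0555
grasp_force: 68.9
```

Contact. I ease off slightly and release.

Call:
send_rows([
  [[0, 0, -0.04, 0, 0, 0], [0, 0, 0, 0, 0, 0], [0, 0, 0, 0, 0, 0]],
])

```text
clock: 19.1
ee_pos: [0.5195, -0.0119, 0.0527]
eef_rot: [3.085, 0.594, 0.001]
wrist_force: [-3.3, 0.2, 5.7]
grip_width: 0.0552
grasp_force: 67.5
```

Call:
send_rows([
  [[0, 0, 0, 0, 0, 0], [0, 0, 0, 0, 0, 0], [0, 0, 0, 0, 0, 0], [0, 0, 0, 0, 0, 0], [0, 0, 0, 0, 0, 0]],
], hand=1)

```text
clock: 19.52
ee_pos: [0.5192, -0.0118, 0.0521]
eef_rot: [-3.085, -0.594, 0.0]
wrist_force: [0.4, 0.6, 0.1]
grip_width: 0.0855
grasp_force: 0.0
```

Call:
send_rows([
  [[0, 0, -0.3, 0, 0, 0], [0, 0, -0.8, 0, 0, 0], [0, 0, -0.9, 0, 0, 0], [0, 0, -0.9, 0, 0, 0], [0, 0, -0.9, 0, 0, 0]],
])

```text
clock: 19.93
ee_pos: [0.519, -0.0118, 0.1682]
eef_rot: [3.085, 0.594, 0.001]
wrist_force: [0.4, 0.6, 0.3]
grip_width: 0.0855
grasp_force: 0.0
```

Call:
send_rows([
  [[-0.5, 0, -0.9, 0, 0, 0], [-0.2, 0, -0.3, 0, 0, 0], [0, 0, 0, 0, 0, 0], [0, 0, 0, 0, 0, 0], [0, 0, 0, 0, 0, 0]],
])

```text
clock: 20.35
ee_pos: [0.4995, -0.0195, 0.2011]
eef_rot: [-3.084, -0.593, 0.002]
wrist_force: [-0.3, 0.5, 0.2]
grip_width: 0.0853
grasp_force: 0.0
```

```bash
python3 -c "
from h import *
lidpose('red',(317,200),.114,'w7')
c,s=np.cos(np.radians(77.5)),np.sin(np.radians(77.5))
go((.598-.02*c,-.321-.02*s,.20,21.8),(.598-.02*c,-.321-.02*s,.15,77.5))"
```

```text
[[358.0, 47.0], [352.0, 254.0], [283.0, 257.0], [276.0, 48.0]] 16050.0
world (array([ 0.5222, -0.0131,  0.114 ]), np.float64(-158.04), array([0.152, 0.055, 0.154, 0.054]))
tool (array([0.0235, 0.0026, 0.0871]), np.float64(179.81), array([0.152, 0.055, 0.154, 0.054]))
yaw-tool err deg 179.81
t 20.4 pos [ 0.4995 -0.0195  0.2009] yaw 21.78 w 0.0855 f 0.0 Fw [ 1.   0.4 -0.3]
(np.float64(0.5936712077212379), np.float64(-0.3405259201423987), 0.2, 21.8) shift [-1.06 11.1   0.02] turn [-0.01  0.02 -0.  ]
(np.float64(0.5936712077212379), np.float64(-0.3405259201423987), 0.15, 77.5) shift [ 0.   -0.    1.67] turn [ -0.     0.   -12.15]
```

Call:
send_rows([
  [[-0.08, 0.85, 0, 0, 0, 0], [-0.08, 0.85, 0, 0, 0, 0], [-0.08, 0.85, 0, 0, 0, 0], [-0.08, 0.85, 0, 0, 0, 0], [-0.08, 0.85, 0, 0, 0, 0]],
])

```text
clock: 20.82
ee_pos: [0.536, -0.1434, 0.2008]
eef_rot: [-3.084, -0.594, 0.003]
wrist_force: [0.2, -0.4, -0.1]
grip_width: 0.0852
grasp_force: 0.0
```

Call:
send_rows([
  [[-0.08, 0.85, 0, 0, 0, 0], [-0.08, 0.85, 0, 0, 0, 0], [-0.08, 0.85, 0, 0, 0, 0], [-0.08, 0.85, 0, 0, 0, 0], [-0.08, 0.85, 0, 0, 0, 0]],
])

```text
clock: 21.23
ee_pos: [0.5722, -0.2663, 0.2005]
eef_rot: [-3.083, -0.593, 0.002]
wrist_force: [0.3, 0.0, 0.5]
grip_width: 0.0856
grasp_force: 0.0
```

Call:
send_rows([
  [[-0.08, 0.87, 0, 0, 0, 0], [-0.08, 0.87, 0, 0, 0, 0], [-0.08, 0.86, 0, 0, 0, 0], [0, 0, 0.4, 0, 0, -0.95], [0, 0, 0.4, 0, 0, -0.95]],
])

```text
clock: 21.65
ee_pos: [0.5945, -0.3417, 0.1759]
eef_rot: [-3.029, -0.828, 0.002]
wrist_force: [0.8, -0.2, -0.9]
grip_width: 0.0852
grasp_force: 0.0
```

Call:
send_rows([
  [[0, 0, 0.4, 0, 0, -1], [0, 0, 0.4, 0, 0, -1], [0, 0, 0.07, 0, 0, -1], [0, 0, 0, 0, 0, -1], [0, 0, 0, 0, 0, -1]],
])

```text
clock: 22.07
ee_pos: [0.5942, -0.34, 0.1499]
eef_rot: [-2.801, -1.416, 0.002]
wrist_force: [0.4, -0.7, 0.0]
grip_width: 0.0854
grasp_force: 0.0
```

Call:
send_rows([
  [[0, 0, 0, 0, 0, -1], [0, 0, 0, 0, 0, -1], [0, 0, 0, 0, 0, -1], [0, 0, 0, 0, 0, -1], [0, 0, 0, 0, 0, -1]],
])

```text
clock: 22.48
ee_pos: [0.5942, -0.34, 0.1503]
eef_rot: [-2.464, -1.945, 0.001]
wrist_force: [0.5, 0.1, -0.3]
grip_width: 0.0856
grasp_force: 0.0
```

Call:
send_rows([
  [[0, 0, 0, 0, 0, -0.25], [0, 0, 0, 0, 0, 0], [0, 0, 0, 0, 0, 0], [0, 0, 0, 0, 0, 0]],
])

```text
clock: 22.82
ee_pos: [0.5943, -0.3404, 0.1516]
eef_rot: [-2.452, -1.963, 0.0]
wrist_force: [1.2, 0.3, -0.3]
grip_width: 0.0856
grasp_force: 0.0
```

```bash
python3 -c "
from h import *
go()
lidpose('white',(317,170),.044,'w8')"
```

```text
t 22.82 pos [ 0.5943 -0.3404  0.1516] yaw 77.36 w 0.0856 f 0.0 Fw [ 1.2  0.3 -0.3]
[[345.0, 53.0], [303.0, 142.0], [281.0, 150.0], [278.0, 53.0]] 4411.0
world (array([ 0.5977, -0.2771,  0.044 ]), np.float64(-115.44), array([0.071, 0.018, 0.07 , 0.048]))
tool (array([ 0.0624, -0.0105,  0.1076]), np.float64(-167.2), array([0.071, 0.018, 0.07 , 0.048]))
yaw-tool err deg -167.2
```

```bash
python3 -c "
from h import *
img=cv2.imread('pics/w8.png');hsv=cv2.cvtColor(img,cv2.COLOR_BGR2HSV)
for y in (60,100,150,200,240): print(y,[tuple(int(a) for a in hsv[y,x]) for x in range(262,380,8)])
print([tuple(int(a) for a in hsv[y,315]) for y in range(30,270,8)])
for v in (60,80,100,120):
  m=cv2.morphologyEx(cv2.inRange(hsv,(0,0,v),(180,60,255)),cv2.MORPH_OPEN,np.ones((5,5)))
  n,l,st,c=cv2.connectedComponentsWithStats(m); print(v,[s.tolist() for s in st[1:] if s[4]>1500])
"
```

```text
60 [(13, 158, 155), (12, 158, 147), (21, 25, 193), (45, 4, 241), (45, 4, 241), (42, 5, 241), (42, 5, 241), (42, 5, 240), (42, 5, 241), (42, 5, 240), (36, 5, 240), (18, 21, 148), (12, 164, 76), (12, 161, 79), (12, 153, 80)]
100 [(12, 158, 157), (13, 158, 155), (13, 75, 152), (36, 5, 241), (36, 5, 240), (40, 6, 241), (36, 5, 240), (35, 6, 240), (28, 15, 207), (18, 22, 151), (18, 22, 148), (16, 22, 151), (12, 154, 88), (13, 159, 77), (12, 155, 84)]
150 [(12, 156, 80), (13, 161, 87), (13, 152, 77), (21, 20, 167), (16, 22, 149), (17, 24, 148), (16, 22, 149), (18, 21, 148), (18, 22, 149), (16, 22, 150), (16, 22, 149), (18, 23, 132), (11, 154, 88), (12, 158, 84), (12, 162, 74)]
200 [(13, 156, 165), (12, 157, 153), (12, 161, 157), (18, 23, 146), (18, 21, 146), (18, 21, 148), (18, 21, 149), (18, 21, 146), (18, 21, 146), (16, 22, 148), (18, 21, 147), (12, 126, 79), (12, 157, 81), (12, 160, 89), (12, 161, 79)]
240 [(13, 156, 157), (12, 156, 160), (12, 158, 168), (19, 9, 239), (23, 9, 239), (23, 9, 239), (19, 9, 239), (20, 10, 240), (20, 10, 239), (23, 9, 239), (20, 10, 239), (12, 160, 150), (12
[... 175 characters left out ...]
, (36, 5, 240), (35, 6, 240), (21, 22, 149), (17, 24, 149), (18, 22, 149), (21, 22, 149), (18, 22, 149), (16, 19, 149), (18, 21, 148), (18, 21, 147), (18, 23, 147), (21, 22, 149), (18, 21, 147), (15, 21, 146), (18, 23, 147), (24, 19, 205), (23, 9, 239), (20, 10, 239), (25, 6, 240), (12, 157, 127), (13, 159, 133)]
60 [[528, 0, 112, 159, 15445], [278, 52, 77, 197, 14119], [555, 180, 85, 46, 3025], [548, 257, 88, 75, 4409]]
80 [[536, 0, 104, 159, 12107], [278, 52, 77, 197, 14119], [555, 180, 85, 46, 2950], [549, 258, 87, 74, 3258]]
100 [[561, 0, 79, 159, 9800], [278, 52, 77, 197, 14108], [576, 272, 60, 60, 2784]]
120 [[561, 0, 79, 159, 9741], [278, 52, 77, 197, 14020], [577, 272, 59, 60, 2762]]
```

```bash
sed -i 's/(0,0,150),(180,45,255)/(0,0,100),(180,60,255)/' h.py; python3 -c "
from h import *
lidpose('white',(317,150),.044,'w9')"
```

```text
[[353.0, 53.0], [347.0, 246.0], [282.0, 247.0], [278.0, 53.0]] 13834.5
world (array([ 0.5982, -0.3212,  0.044 ]), np.float64(-102.96), array([0.153, 0.055, 0.153, 0.054]))
tool (array([ 0.0195, -0.0004,  0.1078]), np.float64(-179.66), array([0.153, 0.055, 0.153, 0.054]))
yaw-tool err deg -179.66
```

Call:
send_rows([
  [[0.33, -0.09, 0.5, 0, 0, 0.07], [0.32, 0, 0.9, 0, 0, 0], [0, 0, 0.9, 0, 0, 0], [0, 0, 0.9, 0, 0, 0], [0, 0, 0.5, 0, 0, 0]],
])

```text
clock: 23.33
ee_pos: [0.595, -0.3199, 0.038]
eef_rot: [-2.454, -1.956, 0.001]
wrist_force: [-0.1, 0.4, 0.1]
grip_width: 0.0854
grasp_force: 0.0
```

Call:
send_rows([
  [[0, 0, 0.4, 0, 0, 0], [0, 0, 0.4, 0, 0, 0], [0, 0, 0.2, 0, 0, 0], [0, 0, 0.2, 0, 0, 0], [0, 0, 0, 0, 0, 0]],
])

```text
clock: 23.75
ee_pos: [0.5958, -0.3208, 0.0044]
eef_rot: [-2.456, -1.958, 0.0]
wrist_force: [0.1, 0.1, -0.3]
grip_width: 0.0853
grasp_force: 0.0
```

Call:
send_rows([
  [[0, 0, 0.2, 0, 0, 0], [0, 0, 0.2, 0, 0, 0], [0, 0, 0.28, 0, 0, 0], [0, 0, 0, 0, 0, 0], [0, 0, 0, 0, 0, 0]],
])

```text
clock: 24.17
ee_pos: [0.5957, -0.3206, -0.0159]
eef_rot: [-2.455, -1.958, 0.0]
wrist_force: [0.1, -0.2, 0.3]
grip_width: 0.0855
grasp_force: 0.0
```

Call:
send_rows([
  [[0, 0, 0, 0, 0, 0], [0, 0, 0, 0, 0, 0], [0, 0, 0, 0, 0, 0], [0, 0, 0, 0, 0, 0], [0, 0, 0, 0, 0, 0]],
], hand=0)

```text
clock: 24.58
ee_pos: [0.5962, -0.321, -0.0147]
eef_rot: [2.455, 1.958, 0.0]
wrist_force: [-0.6, 1.1, 5.7]
grip_width: 0.0553
grasp_force: 64.6
```

Call:
send_rows([
  [[0, 0, 0, 0, 0, 0], [0, 0, 0, 0, 0, 0]],
])

```text
clock: 24.75
ee_pos: [0.5963, -0.321, -0.0147]
eef_rot: [2.455, 1.959, 0.0]
wrist_force: [-0.5, 0.3, 5.7]
grip_width: 0.0553
grasp_force: 64.6
```

```bash
python3 -c "
from h import *
o=telemetry.get_obs();x,y,z=o['ee_pos'];a=yawnow()
lidpose('white',(317,230),z+.0613,'w10')
go((x,y,.19,a),(x,y,.19,21.9),(.5196,-.0116,.19,21.9))"
```

```text
[[225.0, 88.0], [412.0, 91.0], [384.0, 388.0], [249.0, 387.0]] 48865.5
world (array([ 0.6023, -0.2995,  0.0466]), np.float64(-103.12), array([0.053, 0.109, 0.052, 0.109]))
tool (array([ 0.0222,  0.0012, -0.0613]), np.float64(-179.72), array([0.053, 0.109, 0.052, 0.109]))
yaw-tool err deg -179.72
t 24.8 pos [ 0.5962 -0.321  -0.0147] yaw 77.15 w 0.055 f 64.6 Fw [-0.3 -0.1  5.7]
(np.float64(0.5962680086433064), np.float64(-0.320971257365811), 0.19, np.float64(77.15570972543598)) shift [-0.    0.01 -6.82] turn [ 0.01  0.   -0.  ]
(np.float64(0.5962680086433064), np.float64(-0.320971257365811), 0.19, 21.9) shift [0. 0. 0.] turn [ 0.   -0.   12.05]
(0.5196, -0.0116, 0.19, 21.9) shift [  1.48 -10.52  -0.  ] turn [0. 0. 0.]
```

Call:
send_rows([
  [[0, 0, -0.5, 0, 0, 0], [0, 0, -0.9, 0, 0, 0], [0, 0, -0.9, 0, 0, 0], [0, 0, -0.9, 0, 0, 0], [0, 0, -0.9, 0, 0, 0]],
])

```text
clock: 25.22
ee_pos: [0.5956, -0.3206, 0.1086]
eef_rot: [-2.455, -1.958, 0.0]
wrist_force: [0.7, -0.1, -3.6]
grip_width: 0.0552
grasp_force: 64.4
```

Call:
send_rows([
  [[0, 0, -0.9, 0, 0, 0], [0, 0, -0.9, 0, 0, 0], [0, 0, -0.9, 0, 0, 0.95], [0, 0, 0, 0, 0, 0.95], [0, 0, 0, 0, 0, 0.95]],
])

```text
clock: 25.63
ee_pos: [0.5964, -0.321, 0.1905]
eef_rot: [2.664, 1.661, 0.002]
wrist_force: [-0.2, -0.1, -3.3]
grip_width: 0.0552
grasp_force: 64.7
```

Call:
send_rows([
  [[0, 0, 0, 0, 0, 0.95], [0, 0, 0, 0, 0, 0.95], [0, 0, 0, 0, 0, 0.95], [0, 0, 0, 0, 0, 0.95], [0, 0, 0, 0, 0, 0.95]],
])

```text
clock: 26.05
ee_pos: [0.5958, -0.3207, 0.1883]
eef_rot: [-2.931, -1.128, 0.001]
wrist_force: [0.3, 0.1, -3.1]
grip_width: 0.0552
grasp_force: 64.4
```

Call:
send_rows([
  [[0, 0, 0, 0, 0, 0.95], [0, 0, 0, 0, 0, 0.95], [0, 0, 0, 0, 0, 0.95], [0, 0, 0, 0, 0, 0.95], [0, 0, 0, 0, 0, 0.65]],
])

```text
clock: 26.47
ee_pos: [0.5958, -0.3207, 0.1882]
eef_rot: [-3.085, -0.591, 0.001]
wrist_force: [-1.2, -0.3, -2.5]
grip_width: 0.0551
grasp_force: 64.3
```

Call:
send_rows([
  [[0.11, -0.81, 0, 0, 0, 0], [0.11, -0.81, 0, 0, 0, 0], [0.11, -0.81, 0, 0, 0, 0], [0.11, -0.81, 0, 0, 0, 0], [0.11, -0.81, 0, 0, 0, 0]],
])

```text
clock: 26.88
ee_pos: [0.5653, -0.2008, 0.1883]
eef_rot: [-3.084, -0.597, 0.001]
wrist_force: [0.5, -0.3, -3.0]
grip_width: 0.0552
grasp_force: 64.7
```

Call:
send_rows([
  [[0.11, -0.81, 0, 0, 0, 0], [0.11, -0.81, 0, 0, 0, 0], [0.11, -0.81, 0, 0, 0, 0], [0.11, -0.81, 0, 0, 0, 0], [0.11, -0.81, 0, 0, 0, 0]],
])

```text
clock: 27.3
ee_pos: [0.5352, -0.0819, 0.1885]
eef_rot: [-3.084, -0.597, 0.0]
wrist_force: [0.0, 0.4, -2.1]
grip_width: 0.0552
grasp_force: 64.7
```

Call:
send_rows([
  [[0.12, -0.81, 0, 0, 0, 0], [0.12, -0.81, 0, 0, 0, 0], [0.12, -0.81, 0, 0, 0, 0], [0, 0, 0, 0, 0, 0], [0, 0, 0, 0, 0, 0]],
])

```text
clock: 27.72
ee_pos: [0.5184, -0.0104, 0.1888]
eef_rot: [-3.084, -0.6, -0.0]
wrist_force: [0.1, -0.7, -2.4]
grip_width: 0.0555
grasp_force: 64.9
```

Call:
send_rows([
  [[0, 0, 0, 0, 0, 0], [0, 0, 0, 0, 0, 0], [0, 0, 0, 0, 0, 0]],
])

```text
clock: 27.97
ee_pos: [0.5188, -0.0121, 0.1885]
eef_rot: [-3.084, -0.596, 0.0]
wrist_force: [-0.7, 0.8, -2.8]
grip_width: 0.0554
grasp_force: 64.9
```

```bash
python3 -c "
from h import *
o=telemetry.get_obs();x,y,z=o['ee_pos']
lidpose('white',(317,230),z+.0613,'w11')
go((.5195,-.0118,.19,21.9),(.5195,-.0118,.104,21.9),(.5195,-.0118,.0995,21.9))"
```

```text
[[410.0, 89.0], [384.0, 387.0], [249.0, 388.0], [224.0, 90.0]] 48729.0
world (array([ 0.5418, -0.0053,  0.2498]), np.float64(-158.18), array([0.109, 0.052, 0.109, 0.052]))
tool (array([ 0.0239,  0.0023, -0.0613]), np.float64(-179.95), array([0.109, 0.052, 0.109, 0.052]))
yaw-tool err deg -179.95
t 28.02 pos [ 0.5187 -0.012   0.1885] yaw 21.87 w 0.0551 f 64.9 Fw [-0.9  0.3 -2.6]
(0.5195, -0.0118, 0.19, 21.9) shift [ 0.03  0.   -0.05] turn [-0.    0.   -0.01]
(0.5195, -0.0118, 0.104, 21.9) shift [ 0.   -0.    2.87] turn [0. 0. 0.]
(0.5195, -0.0118, 0.0995, 21.9) shift [ 0.   -0.    0.15] turn [0. 0. 0.]
```

Call:
send_rows([
  [[0.02, 0, 0.4, 0, 0, 0], [0, 0, 0.6, 0, 0, 0], [0, 0, 0.7, 0, 0, 0], [0, 0, 0.6, 0, 0, 0], [0, 0, 0.3, 0, 0, 0]],
])

```text
clock: 28.43
ee_pos: [0.5181, -0.0112, 0.1076]
eef_rot: [-3.083, -0.596, 0.005]
wrist_force: [0.4, -0.1, -2.5]
grip_width: 0.0552
grasp_force: 64.9
```

Call:
send_rows([
  [[0, 0, 0.1, 0, 0, 0], [0, 0, 0.06, 0, 0, 0], [0, 0, 0, 0, 0, 0], [0, 0, 0, 0, 0, 0], [0, 0, 0, 0, 0, 0]],
])

```text
clock: 28.85
ee_pos: [0.5196, -0.0112, 0.1067]
eef_rot: [3.084, 0.597, 0.002]
wrist_force: [-0.1, -0.1, -2.4]
grip_width: 0.0556
grasp_force: 64.9
```

```bash
python3 -c "
from h import *
go((.5195,-.0118,.0995,21.9))"
```

```text
t 28.85 pos [ 0.5196 -0.0112  0.1067] yaw 21.92 w 0.0556 f 64.9 Fw [-0.1 -0.1 -2.4]
(0.5195, -0.0118, 0.0995, 21.9) shift [-0.01  0.02  0.24] turn [ 0.01 -0.01  0.  ]
```

Call:
send_rows([
  [[0, 0.02, 0.08, 0, 0, 0], [0, 0, 0.06, 0, 0, 0], [0, 0, 0.06, 0, 0, 0], [0, 0, 0, 0, 0, 0], [0, 0, 0, 0, 0, 0]],
])

```text
clock: 29.27
ee_pos: [0.5194, -0.0117, 0.0998]
eef_rot: [-3.084, -0.597, 0.0]
wrist_force: [0.1, -0.3, -2.6]
grip_width: 0.0552
grasp_force: 64.9
```

Call:
send_rows([
  [[0, 0, 0.03, 0, 0, 0], [0, 0, 0, 0, 0, 0], [0, 0, 0, 0, 0, 0]],
])

```text
clock: 29.52
ee_pos: [0.5196, -0.0118, 0.0993]
eef_rot: [3.084, 0.597, 0.001]
wrist_force: [-0.8, 0.7, 1.8]
grip_width: 0.0549
grasp_force: 65.3
```

Light contact. I release, back off and look from all the cameras.

Call:
send_rows([
  [[0, 0, 0, 0, 0, 0], [0, 0, 0, 0, 0, 0], [0, 0, 0, 0, 0, 0], [0, 0, 0, 0, 0, 0], [0, 0, 0, 0, 0, 0]],
], hand=1)

```text
clock: 29.93
ee_pos: [0.5195, -0.0117, 0.099]
eef_rot: [-3.084, -0.597, -0.0]
wrist_force: [0.5, 0.6, -0.3]
grip_width: 0.0854
grasp_force: 0.0
```

Call:
send_rows([
  [[0, 0, -0.3, 0, 0, 0], [0, 0, -0.8, 0, 0, 0], [0, 0, -0.9, 0, 0, 0], [0, 0, -0.9, 0, 0, 0], [0, 0, -0.9, 0, 0, 0]],
])

```text
clock: 30.35
ee_pos: [0.5192, -0.0117, 0.2151]
eef_rot: [3.084, 0.597, 0.001]
wrist_force: [1.1, -0.4, -0.9]
grip_width: 0.0854
grasp_force: 0.0
```

Call:
send_rows([
  [[-0.8, 0, -0.5, 0, 0, 0], [-0.8, 0, 0, 0, 0, 0], [-0.8, 0, 0, 0, 0, 0], [-0.8, 0, 0, 0, 0, 0], [0, 0, 0, 0, 0, 0]],
])

```text
clock: 30.77
ee_pos: [0.4279, -0.0484, 0.2292]
eef_rot: [3.084, 0.596, 0.001]
wrist_force: [-0.4, 0.1, 0.9]
grip_width: 0.0854
grasp_force: 0.0
```

Call:
send_rows([
  [[0, 0, 0, 0, 0, 0], [0, 0, 0, 0, 0, 0], [0, 0, 0, 0, 0, 0]],
])

```text
clock: 31.02
ee_pos: [0.4309, -0.0474, 0.2282]
eef_rot: [-3.084, -0.598, -0.0]
wrist_force: [-0.4, -0.5, 0.4]
grip_width: 0.0855
grasp_force: 0.0
```

```bash
python3 -c "
from h import *
from cell import grab_frame
go(); lidpose('white',(317,150),.158,'w12')
w=cv2.imread('pics/w12.png')[:330,170:470]
s=grab_frame('side')[125:215,285:360]
cv2.imwrite('pics/fin.png',np.hstack([cv2.resize(w,(400,440)),cv2.resize(s,(367,440),interpolation=2)]))"
```

```text
t 31.02 pos [ 0.4309 -0.0474  0.2282] yaw 21.94 w 0.0855 f 0.0 Fw [-0.4 -0.5  0.4]
[[363.0, 0.0], [356.0, 171.0], [279.0, 172.0], [271.0, 0.0]] 14890.5
world (array([ 0.4993, -0.0226,  0.158 ]), np.float64(-157.83), array([0.105, 0.052, 0.106, 0.055]))
tool (array([0.0727, 0.0025, 0.0702]), np.float64(179.77), array([0.105, 0.052, 0.106, 0.055]))
yaw-tool err deg 179.77
```

View pics/fin.png

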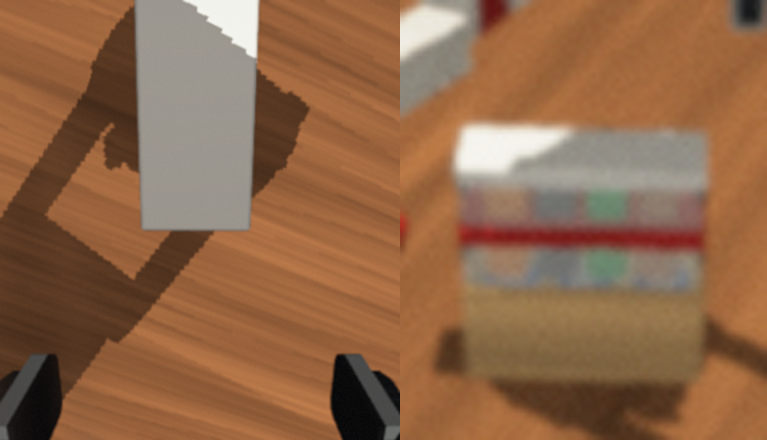

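The column stands flush: in the side crop white spans x 457–707, red 460–704 and the tray 467–705. It is level, and the gripper is clear of it.

```bash
python3 -c "
from cell import ctrl
print(ctrl.hand_in())"
```

```text
the job is handed in; nothing more can be done
None
```

I handed the job in at about 31 s: the can is in its pocket, and the red and then the white case are stacked flush on the tray in the last views; the hand-in returned no verdict.

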